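# Close up the cinnamon mill: pan home, door on its pintles and shut

## Task

The bench mill has just been washed and has to be closed up for the next batch. Push its collecting pan fully home, take the mill's door out of the drying rack and hang it on the mill: with the door standing open, lower both hinge sockets onto the two pintles until it is fully down and only then let go, then swing it shut against its stop. Leave the sieve in the rack and the other things on the table where they are.

Things in the scene. Friction and masses are not known exactly. Their poses are not given: they have to be found in the camera images.
- mill: Fixed bench mill of sheet steel, cabinet 160 mm wide, 200 high. Origin: on the table, middle of its front face. z up; -x points straight out of the front; +y along the front to the hinge side. It stands turned a quarter: the front looks about to world -y, and its hinge edge (+y) is the one nearer the robot. Opening in the front: y -45 to +60 mm, z 28 to 165 mm.
- chute_lip (a point): Middle of the lower edge of the feed chute's mouth, at (-103, 0, 303) mm in the mill's frame. The chute, 160 mm wide, overhangs the front: its underside slopes down from here to z 223 mm at the front face; side walls rise to z 350 mm. A hand hanging or shutting the door stays clear of it by leaning out from the front, about 40 degrees.
- control_box (a point): Centre of the control box fixed beside the door, at (5, 120, 80) mm in the mill's frame: x -70 to +80, y 95 to 145, z 30 to 130 mm. It keeps the door from opening past about 100 degrees.
- door_stop (a point): Middle of the face of the door stop (black pad with the guard switch) that the shut door's inner face rests against, 8 mm proud of the front face, at (-8, -42, 115) mm in the mill's frame. There is no latch: the door stays wherever it is pushed.
- pintle_low (a point): Lower pintle: centre of the foot of an upright steel pin, diameter 8 mm, 18 mm tall, the top 6 mm tapered to 3 mm, standing on a bracket's flat top. At (-14, 80, 45) mm in the mill's frame; axes as the mill's.
- pintle_high (a point): Upper pintle, the same pin 90 mm straight above the lower one, at (-14, 80, 135) mm in the mill's frame.
- leaf_mid (a point): Centre of the loose door's panel, half-way up: plain steel, 12 mm thick (x), 119 long (y), 150 high (z), 0.25 to 0.5 kg; the higher plate in the rack, upright in its slot. -x its outer face, +y to its hinge edge, z up. Hinge line at y +70.5 mm, x 0. Centre of mass within 5 mm. Held by the bare top edge. Shut, its axes agree with the mill's; square open, its yaw is the mill's minus 90 degrees.
- socket_low (a point): Middle of the lower mouth of the door's lower hinge socket: a tube on the hinge line, 18 mm outside, bore 10.4 mm, 25 mm long, open below and above. At (0, 70.5, -55) mm from leaf_mid in the door's axes. Fully down, it coincides with pintle_low.
- socket_high (a point): The same for the upper socket, 90 mm above socket_low. Fully down, it coincides with pintle_high.
- leaf_flange (a point): Middle of the door's pull flange, at (-14, -57.5, -17.5) mm from leaf_mid in the door's axes: the free edge folded 18 mm outward from the outer face, 4 mm thick, 115 mm high (it ends 35 mm below the panel's top).
- pan (a joint): How far the collecting pan stands out of the opening, m: 0 = home, up to 0.075. Slides along the mill's x with about 2 N friction and stays where it is left.
- pan_front (a point): Middle of the top edge of the pan's front wall, on its outer face; the wall is 95 mm wide and 60 mm high, its top at z = 86 mm. At home it is at (4, 7.5, 86) mm in the mill's frame. Axes as the mill's.
- rack: Fixed wire drying rack on a steel tray 135 x 105 mm, 12 mm thick; origin on the table under its centre, z up. Five wire hoops (up to z 86 mm, y -38 to +38 mm) make four slots along its y, at x -33, -11, 11 and 33 mm; plates stand on the tray in the first and last slot, 1 to 2 mm play.
- sieve_mid (a point): Centre of a loose perforated steel sieve screen, 10 x 115 x 85 mm high, standing in the other end slot of the rack. Bystander.
- bundle: Tied block of cinnamon quills, 80 x 100 x 58 mm, origin under its centre. Bystander.
- quill_a: Single cinnamon quill 105 mm long, 22 wide, 11 high, lying along its x. Bystander.
- quill_b: Another single quill. Bystander.
- brush: Cleaning brush 200 mm long, lying along its x. Bystander.
- wrench: Spanner 180 mm long, lying along its x. Bystander.
- jar: Jar, diameter 72 mm, 100 high, standing. Bystander.
- bowl: Steel bowl, diameter 108 mm, 42 high, with broken cinnamon. Bystander.

How it is judged:
By the outcome, as a careful person would: the job done as asked, in the order asked, and still so for the second after the job is handed in, with the robot touching nothing.
It also fails if it takes over 61 s, if anything falls off the work surface, if the arm or the gripper's body presses on something with over 40 N, if the wrist force passes 120 N, or if a joint passes its speed limit or range.

## Robot

A 6-joint arm with a two-finger parallel gripper is mounted at the origin on the work surface. World frame = base frame: x ahead of the robot, y to its left, z up, the work surface at z = 0. Lengths are in m, angles in rad, forces in N, time in s.
With the tool pointing down it reaches from about 0.35 to 0.975 m from the base axis. Payload 4.9 kg.
Tool frame: the origin (TCP) lies midway between the tips of the shut fingers; the grasp point (between the pads) lies 19 mm behind it; z points along the fingers, y is the line along which they close (so a half turn about z gives the same grasp; the last joint's range is limited). The gripper opens to 85 mm and grips with 20 to 120 N. Pads are 22 mm wide; open, the fingers measure 114 mm over their backs; the gripper's body (76 mm by 85 mm) begins 54 mm behind the grasp point. The pads swing forward as they close: fully open they stand 13 mm farther back than shut.
Start: joints at [-1.401, 0.053, 1.613, -0, 1.476, -0.119], TCP at [0.178, -0.599, 0.231] pointing down, gripper open.
Joint ranges: [-3.01, 3.01], [-1.01, 2.22], [0.06, 2.58], [-1.02, 4.17], [0.09, 2.62], [-3.14, 3.14]. Speed limits (rad/s): [2.57, 2.57, 3.14, 3.14, 3.14, 3.14].

## Interface

Orientations are given as a unit quaternion [w, x, y, z].
In Python, from plant import state, grab_frame, job_done, cut_out, place_of gives the robot as it stands.
- The arm moves only by the tool jog_arm, never from a script. Its argument "motion" is text: rows parted by semicolons, each of 7 numbers parted by spaces: the opening in per cent of the stroke, from 0 (shut) to 100 (fully open), then the shift along the tool's x, y, z as a fraction of full scale, then the turn, a rotation vector about the tool's x, y, z as a fraction of full scale. A call has exactly 5 rows; each row is the pose to reach, as a shift and turn from the pose commanded when the call began, along the tool's axes at that moment; what a row does not reach only later rows make up. Full scale, the value 1, is 50 cm for a shift and 1.5 rad for a turn. A row lasts 1/8 s, in which the tool goes at most 62.5 mm and 10.7 degrees, less where a joint would pass 70% of its speed; a pose out of reach is approached as far as the arm can. A call with a number of a shift or a turn outside -1 to 1 is refused whole. A call with a gripper value outside its range is refused whole. The fingers move at their own pace and stop on an object; the grip force is fixed at half the most. Time passes only in rows, so rows that repeat a pose let the fingers close, or fill a call up. It gives the time, the measured TCP pose, the force, the opening and the grip force at its end, in the units of the state.
- state(): the state, without advancing time (a new reading comes with each control period).
- grab_frame(name): name is "scene" or "top" or "wrist"; returns a dict with "color" (480x640x3 uint8, red, green, blue), "range_z" (480x640 float32, m along the optical axis (not along the pixel's ray), 0 where there is no reading), "intrinsics" (3x3 intrinsics, pixels), "world_from_camera" (4x4, takes a point from camera to world coordinates). Camera axes: x right, y up, looking along -z (the intrinsics and any distortion apply to the point x, -y, -z); pixel columns grow to the right and rows downward; lengths in m; the calibration is good to about 2 mm. The wrist camera is an equidistant fisheye: a pixel r from the principal point sees the ray r / f radians off the axis. A picture is of the moment at which its call begins.
- job_done(): hands the job in; it is judged then, once.
Trained networks look in the newest picture that a camera, given by its name, has taken for a name from the list of things; names that differ only in an ending like _2 or _b are one class to them, and where a whole thing is asked for, a point or a joint stands for the part that bears it (a point fixed in the world has none). Each returns a list of dicts, best first, with "p" (0 to 1); they miss things now and then, are a little off and sometimes report something else, mostly with a low value. They report only what shows in the picture. A call takes as long as a camera call.
- cut_out(camera, thing): "pixels" (480x640 bool, what is visible of it).
- place_of(camera, thing): "at" ([x, y, z] in m, in world coordinates, good to about 4 mm: a listed point, or the origin of a listed thing).
The state is a dict: "time": time; "joint_pos": joint angles; "joint_vel": joint speeds; "joint_efforts": joint torques, N m; "tool_pos": TCP position; "tool_rot": TCP orientation; "contact_force": force on the tool from outside, world axes, zero at the start; "ft_torque": the same for the moment, N m; "gripper_width": opening from 0.0 (shut) to 1.0 (fully open); "grasp_force": force on a finger pad.
Only numpy, scipy, OpenCV 4.12 (cv2) and the standard library are available. Lean on these libraries where they do the work, as an engineer would, in place of code of your own. Each camera call takes 0.05 s, during which the arm holds its last target. There are 200 camera calls.

## Working session

There is one attempt and no reset: what is moved stays moved. The work goes in short steps, Python scripts to look and compute and a tool call to move; the robot and the scene stay as the last step left them, time stands still between calls to the robot, and variables do not carry over. Pictures are saved under pics/ and viewed, at most 11 in all, crops included, and the job is handed in when it is done.

Besides the shell and the picture viewer there is one more tool, called after "Request:" in YAML: its name, and indented under it one key for each argument. jog_arm: Moves the arm, as the interface text tells. Shift numbers are shares of 50 cm and turn numbers shares of 1.5 rad, none past 1 either way. Its arguments: {"type":"object","properties":{"motion":{"type":"string"}},"required":["motion"]}

```bash
ls; mkdir -p pics; python3 - <<'E'
from plant import *
import numpy as np, cv2
s=state(); print({k:np.round(v,3) for k,v in s.items()})
for c in ("scene","top"):
    f=grab_frame(c); cv2.imwrite(f"pics/{c}0.png",f["color"][:,:,::-1]); np.savez(f"{c}0.npz",**f)
    print(c,f["intrinsics"].tolist(),np.round(f["world_from_camera"],3).tolist())
    for t in "mill chute_lip control_box door_stop pintle_low pintle_high leaf_mid socket_low socket_high leaf_flange pan_front rack sieve_mid bundle jar bowl brush wrench quill_a".split():
        r=place_of(c,t); print(t,[(round(float(q["p"]),2),np.round(q["at"],3).tolist()) for q in r[:2]])
E
```

```text
pics
{'time': np.float64(0.0), 'joint_pos': array([-1.401,  0.053,  1.614, -0.   ,  1.476, -0.119]), 'joint_vel': array([-0.001, -0.002,  0.001,  0.   , -0.001,  0.001]), 'joint_efforts': array([ 0.0000e+00, -3.9369e+01, -3.7017e+01, -0.0000e+00,  7.0000e-03,
       -0.0000e+00]), 'tool_pos': array([ 0.178, -0.598,  0.23 ]), 'tool_rot': array([-0.001,  0.99 ,  0.144, -0.   ]), 'contact_force': array([-0.112,  0.681, -0.469]), 'ft_torque': array([-0.017, -0.007,  0.033]), 'grasp_force': np.float64(0.0), 'gripper_width': np.float64(0.996)}
scene [[570.3710696124414, 0.0, 315.8696825531236], [0.0, 570.3710696124414, 241.70600083409118], [0.0, 0.0, 1.0]] [[-0.424, -0.702, 0.572, 1.157], [0.905, -0.333, 0.263, 0.206], [0.006, 0.629, 0.777, 1.006], [0.0, 0.0, 0.0, 1.0]]
mill [(0.9, [0.568, 0.262, -0.003]), (0.46, [0.543, -0.188, 0.088])]
chute_lip [(0.67, [0.577, 0.157, 0.301])]
control_box []
door_stop [(0.67, [0.615, 0.254, 0.112])]
pintle_low [(0.74, [0.494, 0.24, 0.038]), (0.16, [0.544, -0.186, 0.088])]
pintle_high [(0.36, [0.477, -0.193, 0.054])]
leaf_mid [(0.8, [0.542, -0.187, 0.085]
[... 1270 characters left out ...]
t_low [(0.76, [0.532, -0.116, 0.035]), (0.5, [0.449, 0.258, 0.078])]
socket_high [(0.73, [0.535, -0.116, 0.117]), (0.42, [0.571, 0.262, 0.0])]
leaf_flange [(0.93, [0.536, -0.242, 0.069]), (0.53, [0.533, -0.117, 0.118])]
pan_front [(0.72, [0.566, 0.224, 0.09]), (0.3, [0.489, 0.238, 0.043])]
rack [(0.67, [0.506, -0.188, -0.002])]
sieve_mid [(0.73, [0.477, -0.191, 0.056])]
bundle [(0.75, [0.711, -0.075, -0.002]), (0.45, [0.607, -0.047, 0.002])]
jar [(0.77, [0.756, -0.181, -0.0])]
bowl [(0.74, [0.339, -0.22, -0.002]), (0.36, [0.757, -0.18, 0.0])]
brush [(0.98, [0.504, -0.414, 0.002])]
wrench [(0.69, [0.671, -0.289, -0.002])]
quill_a [(0.68, [0.606, -0.048, 0.001]), (0.68, [0.488, 0.244, 0.134])]
```

View pics/scene0.png

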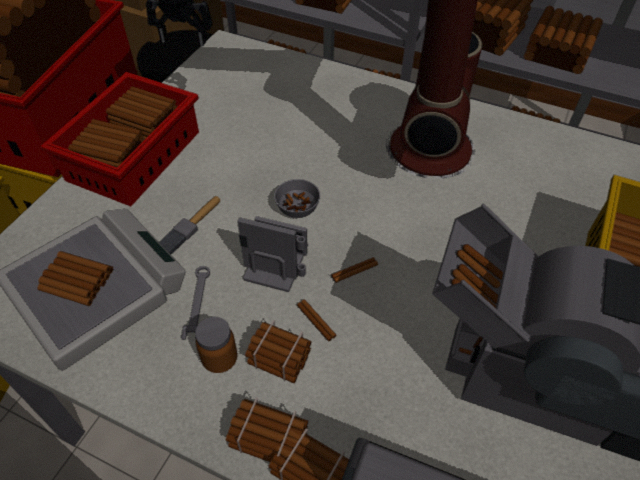

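View pics/top0.png

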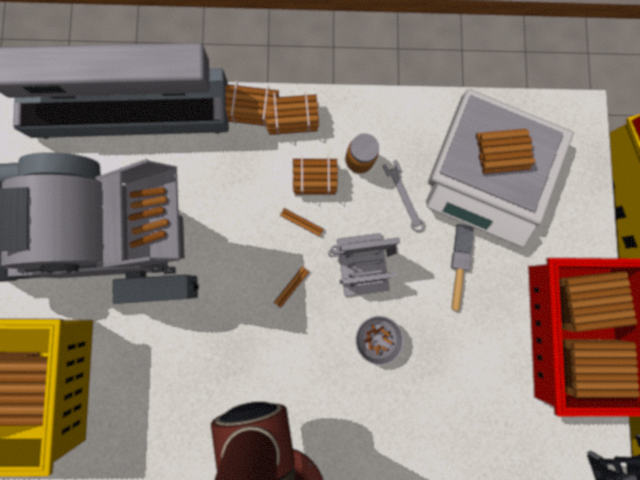

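The scene view shows the rack with the door at about (270,250) and the mill at the right with its chute at (480,260). The pan is partly out at (465,350). The top view shows the door as the higher plate at (370,242), its hinge edge toward the mill, and the control box at (155,288). Next I refine the yaws from the depth data.

```bash
cat > h.py <<'E'
import numpy as np, cv2
from scipy.spatial.transform import Rotation as R
def cloud(f):
    z=f["range_z"]; K=f["intrinsics"]; v,u=np.nonzero(z>0); d=z[v,u]
    p=np.c_[(u-K[0,2])/K[0,0]*d,-(v-K[1,2])/K[1,1]*d,-d,np.ones(len(d))]
    return (p@f["world_from_camera"].T)[:,:3]
def rot(yaw_deg,lean_deg,sgn=1):
    # tool y ~ sgn*world x turned by yaw; z leans toward (yaw-turned) +y and down
    l=np.radians(lean_deg); z=np.array([0,np.sin(l),-np.cos(l)]); y=np.array([sgn,0,0.])
    return R.from_euler('z',yaw_deg,degrees=True)*R.from_matrix(np.c_[np.cross(y,z),y,z])
def rel(s,tgt,Rt=None):
    q=s["tool_rot"]; Rc=R.from_quat([q[1],q[2],q[3],q[0]])
    sh=Rc.inv().apply(np.array(tgt)-s["tool_pos"])/0.5
    rv=(Rc.inv()*Rt).as_rotvec()/1.5 if Rt is not None else np.zeros(3)
    return np.round(np.r_[sh,rv],3)
E
python3 - <<'E'
from h import *
P={c:cloud(np.load(c+"0.npz")) for c in("scene","top")}
def near(p,c,r,z0,z1): return p[(np.hypot(p[:,0]-c[0],p[:,1]-c[1])<r)&(p[:,2]>z0)&(p[:,2]<z1)]
for c,p in P.items():
    b=near(p,(.45,.256),.11,.122,.138); b=b[b[:,0]<.482]
    if len(b)>20: print(c,"box",len(b),cv2.minAreaRect((b[:,:2]*1000).astype(np.float32)),np.median(b[:,2]))
    d=near(p,(.54,-.187),.09,.153,.175)
    m=d.mean(0); u=np.linalg.svd(d[:,:2]-m[:2])[2][0]
    print(c,"door",len(d),cv2.minAreaRect((d[:,:2]*1000).astype(np.float32)),m,np.degrees(np.arctan2(-u[0],u[1])),np.percentile(d[:,2],[5,50,95]))
    w=near(p,(.57,.2),.15,.335,.365)
    if len(w)>20: print(c,"chute top",len(w),cv2.minAreaRect((w[:,:2]*1000).astype(np.float32)))
    sv=near(p,(.477,-.19),.05,.08,.12); print("sieve z",np.percentile(sv[:,2],[50,99]) if len(sv) else 0)
    # vertical front face of control box seen: y min side
    q=near(p,(.566,.22),.03,.04,.10); print("pan",len(q))
from plant import *
s=state(); print(s["time"])
E
```

```text
scene door 428 ((541.3621826171875, -185.67529296875), (17.42987823486328, 118.89106750488281), 7.756873607635498) [ 0.54282678 -0.18422268  0.16017876] 8.29167945806815 [0.15425589 0.16081182 0.16404937]
scene chute top 290 ((574.3659057617188, 200.69105529785156), (164.08770751953125, 36.93574523925781), 4.550568580627441)
sieve z [0.09625767 0.10042642]
pan 155
top box 1889 ((450.816650390625, 257.2883605957031), (49.93016815185547, 150.378173828125), 4.284718036651611) 0.1300641287769
top door 371 ((542.9192504882812, -183.85398864746094), (12.373839378356934, 118.71172332763672), 8.001214981079102) [ 0.54262442 -0.18386724  0.161707  ] -172.0355053365295 [0.15829819 0.16179517 0.16483309]
top chute top 184 ((574.9754028320312, 201.89271545410156), (162.48025512695312, 36.19013595581055), 5.063414573669434)
sieve z [0.08708954 0.10050549]
pan 82
2.0
```

```bash
cat > go.py <<'E'
import sys; from h import *; from plant import state
# go.py x y z yaw lean
a=[float(v) for v in sys.argv[1:]]; s=state()
print(round(float(s["time"]),2),np.round(s["tool_pos"],4),"F",np.round(s["contact_force"],1),"q",np.round(s["joint_pos"],2))
print("row:",*rel(s,a[:3],rot(a[3],a[4]) if len(a)>3 else None))
E
python3 go.py 0.4 -0.19 0.30 4 40;python3 go.py 0.4 -0.19 0.30 4 0
```

```text
2.0 [ 0.178  -0.5991  0.2313] F [0.2 0.5 0.1] q [-1.4   0.05  1.61 -0.    1.48 -0.12]
row: 0.659 -0.658 -0.137 0.314 0.391 -0.862
2.0 [ 0.178  -0.5991  0.2313] F [0.2 0.5 0.1] q [-1.4   0.05  1.61 -0.    1.48 -0.12]
row: 0.659 -0.658 -0.137 -0.0 -0.0 -0.901
```

Request:
jog_arm:
  motion: "0 0.16 -0.16 -0.1 0.06 0.08 -0.17;0 0.3 -0.3 -0.137 0.12 0.15 -0.34;0 0.42 -0.42 -0.137 0.18 0.22 -0.5;0 0.54 -0.54 -0.137 0.25 0.31 -0.68;0 0.659 -0.658 -0.137 0.314 0.391 -0.862"

```text
time: 2.62
tool_pos: [0.3236, -0.3305, 0.2919]
tool_rot: [-0.166, 0.825, 0.517, 0.155]
contact_force: [0.6, -0.8, -0.8]
gripper_width: -0.001
grasp_force: 0.0
```

```bash
python3 go.py 0.573 0.06 0.25 4 40
```

```text
2.62 [ 0.3236 -0.3305  0.2919] F [ 0.6 -0.8 -0.8] q [-1.12 -0.16  1.77  0.28  1.9  -0.63]
row: 0.799 0.141 0.456 0.116 0.147 -0.318
```

Request:
jog_arm:
  motion: "0 0.2 0.035 0.05 0.03 0.04 -0.08;0 0.4 0.07 0.16 0.06 0.07 -0.16;0 0.6 0.1 0.3 0.09 0.11 -0.24;0 0.8 0.14 0.456 0.116 0.147 -0.318;0 0.8 0.14 0.456 0.116 0.147 -0.318"

```text
time: 3.25
tool_pos: [0.4928, -0.0712, 0.2732]
tool_rot: [-0.251, 0.643, 0.685, 0.233]
contact_force: [0.1, -0.7, -0.0]
gripper_width: 0.002
grasp_force: 0.0
```

```bash
python3 go.py 0.573 0.06 0.25 4 40; python3 go.py 0.570 0.165 0.06 4 40
```

```text
3.25 [ 0.4928 -0.0712  0.2732] F [ 0.1 -0.7 -0. ] q [-0.59 -0.08  1.78  0.56  1.86 -0.61]
row: 0.163 0.177 0.197 0.0 -0.0 -0.004
3.25 [ 0.4928 -0.0712  0.2732] F [ 0.1 -0.7 -0. ] q [-0.59 -0.08  1.78  0.56  1.86 -0.61]
row: 0.079 0.186 0.623 0.0 -0.0 -0.004
```

Request:
jog_arm:
  motion: "0 0.1 0.1 0.08 0 0 0;0 0.163 0.177 0.197 0 0 0;0 0.14 0.18 0.3 0 0 0;0 0.11 0.183 0.42 0 0 0;0 0.095 0.186 0.53 0 0 0"

```text
time: 3.88
tool_pos: [0.5711, 0.1375, 0.1053]
tool_rot: [-0.25, 0.643, 0.686, 0.233]
contact_force: [0.5, -0.4, 0.7]
gripper_width: -0.0
grasp_force: 0.0
```

```bash
python3 go.py 0.570 0.165 0.06 4 40;  python3 - <<'E'
from h import *; from plant import *
f=grab_frame("scene"); cv2.imwrite("pics/s1.png",f["color"][140:,300:][:,:,::-1])
print([(r["p"],np.round(r["at"],3)) for r in place_of("scene","pan_front")])
E
```

```text
3.88 [0.5711 0.1375 0.1053] F [ 0.5 -0.4  0.7] q [-0.2   0.15  1.85  0.68  1.41 -0.47]
row: -0.016 0.002 0.105 0.001 0.001 -0.003
[(0.77, array([0.569, 0.216, 0.082]))]
```

Request:
jog_arm:
  motion: "0 -0.016 0.002 0.105 0 0 0;0 0.02 0.002 0.135 0 0 0;0 0.05 0.002 0.16 0 0 0;0 0.072 0.002 0.178 0 0 0;0 0.091 0.002 0.195 0 0 0"

```text
time: 4.6
tool_pos: [0.5664, 0.2341, 0.0626]
tool_rot: [-0.249, 0.643, 0.686, 0.234]
contact_force: [-0.8, -2.2, 2.2]
gripper_width: -0.001
grasp_force: 1.2
```

```bash
python3 go.py 0.5637 0.2562 0.06 4 40
```

```text
4.6 [0.5664 0.2341 0.0626] F [-0.8 -2.2  2.2] q [-0.03  0.21  1.87  0.74  1.25 -0.41]
row: 0.031 -0.003 0.033 0.002 0.0 -0.002
```

Request:
jog_arm:
  motion: "0 0.01 -0.001 0.008 0 0 0;0 0.018 -0.002 0.015 0 0 0;0 0.025 -0.003 0.021 0 0 0;0 0.03 -0.003 0.025 0 0 0;0 0.034 -0.003 0.028 0 0 0"

```text
time: 5.22
tool_pos: [0.5624, 0.2557, 0.0611]
tool_rot: [-0.25, 0.643, 0.685, 0.233]
contact_force: [2.5, -1.9, 0.1]
gripper_width: 0.002
grasp_force: 1.0
```

Request:
jog_arm:
  motion: "0 0.002 0 0.002 0 0 0;0 0.004 0 0.003 0 0 0;0 0.006 0 0.005 0 0 0;0 0.008 0 0.006 0 0 0;0 0.009 0 0.008 0 0 0"

```text
time: 5.85
tool_pos: [0.5624, 0.2583, 0.061]
tool_rot: [-0.248, 0.643, 0.687, 0.231]
contact_force: [-3.6, -25.7, 10.1]
gripper_width: 0.001
grasp_force: 12.3
```

```bash
python3 go.py 0.568 0.17 0.065 4 40|tail -1;python3 go.py 0.573 0.08 0.2 4 40|tail -1;python3 go.py 0.555 -0.02 0.24 8 40|tail -1
```

```text
row: -0.131 -0.001 -0.119 0.0 0.004 -0.003
row: -0.098 -0.003 -0.442 0.0 0.004 -0.003
row: -0.199 -0.052 -0.629 0.03 0.004 -0.038
```

Request:
jog_arm:
  motion: "0 -0.07 0 -0.06 0 0 0;0 -0.131 0 -0.119 0 0 0;0 -0.11 0 -0.25 0 0 0;0 -0.1 0 -0.35 0 0 0;50 -0.12 -0.01 -0.46 0 0 0"

```text
time: 6.48
tool_pos: [0.5695, 0.0679, 0.2007]
tool_rot: [-0.251, 0.642, 0.686, 0.233]
contact_force: [0.3, -0.1, 0.1]
gripper_width: 0.205
grasp_force: 0.0
```

```bash
python3 go.py 0.549 -0.229 0.216 8 40
```

```text
6.47 [0.5695 0.0679 0.2007] F [ 0.3 -0.1  0.1] q [-0.31  0.05  1.78  0.64  1.61 -0.46]
row: -0.432 -0.081 -0.403 0.03 -0.0 -0.038
```

Request:
jog_arm:
  motion: "60 -0.04 -0.02 -0.16 0.01 0 -0.01;60 -0.14 -0.04 -0.26 0.02 0 -0.02;60 -0.23 -0.05 -0.33 0.03 0 -0.03;60 -0.33 -0.07 -0.38 0.03 0 -0.038;60 -0.432 -0.081 -0.403 0.03 0 -0.038"

```text
time: 7.1
tool_pos: [0.549, -0.2267, 0.2172]
tool_rot: [-0.257, 0.617, 0.709, 0.225]
contact_force: [1.0, 0.2, 0.8]
gripper_width: 0.599
grasp_force: 0.0
```

```bash
python3 go.py 0.549 -0.229 0.206 8 40; python3 go.py 0.541 -0.172 0.137 8 40;  python3 - <<'E'
from h import *; from plant import *
f=grab_frame("wrist"); cv2.imwrite("pics/w1.png",f["color"][:,:,::-1])
E
```

```text
7.1 [ 0.549  -0.2267  0.2172] F [1.  0.2 0.8] q [-0.72  0.28  1.49  0.46  1.9  -0.83]
row: -0.018 -0.001 0.014 0.001 0.0 -0.0
7.1 [ 0.549  -0.2267  0.2172] F [1.  0.2 0.8] q [-0.72  0.28  1.49  0.46  1.9  -0.83]
row: -0.018 -0.001 0.194 0.001 0.0 -0.0
```

View pics/w1.png

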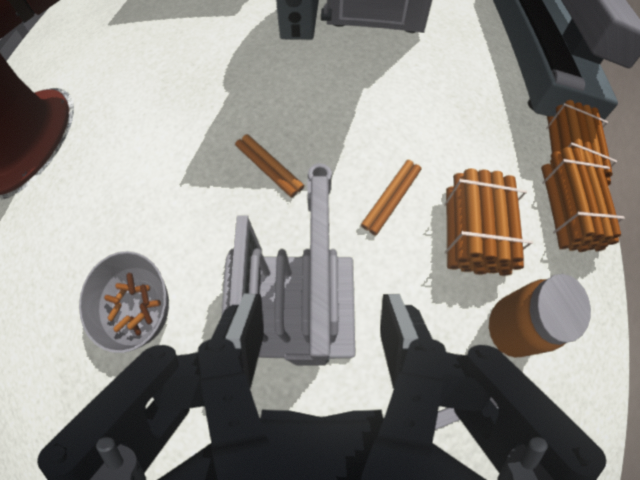

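The wrist picture shows the door's top edge upright at column 319, midway between the fingers (245 and 398), so I advance and grip.

Request:
jog_arm:
  motion: "60 -0.018 -0.001 0.07 0 0 0;60 -0.018 -0.001 0.14 0 0 0;60 -0.018 -0.001 0.194 0 0 0;60 -0.018 -0.001 0.194 0 0 0;0 -0.018 -0.001 0.194 0 0 0"

```text
time: 7.78
tool_pos: [0.5412, -0.1702, 0.137]
tool_rot: [-0.258, 0.617, 0.709, 0.225]
contact_force: [0.1, -0.1, -0.1]
gripper_width: 0.406
grasp_force: 0.0
```

Request:
jog_arm:
  motion: "0 0 0 0 0 0 0;0 0 0 0 0 0 0;0 0 0 0 0 0 0;0 0 0 0 0 0 0;0 0 0 0 0 0 0"

```text
time: 8.4
tool_pos: [0.5414, -0.1709, 0.1376]
tool_rot: [-0.257, 0.617, 0.709, 0.225]
contact_force: [-1.3, -3.5, 5.3]
gripper_width: 0.133
grasp_force: 59.5
```

```bash
python3 go.py 0.541 -0.172 0.257 8 40
```

```text
8.4 [ 0.5414 -0.1709  0.1376] F [-1.3 -3.5  5.3] q [-0.66  0.28  1.63  0.47  1.75 -0.84]
row: 0.152 -0.001 -0.185 0.002 0.001 -0.001
```

Request:
jog_arm:
  motion: "0 0.02 0 -0.024 0 0 0;0 0.05 0 -0.06 0 0 0;0 0.085 0 -0.102 0 0 0;0 0.12 0 -0.143 0 0 0;0 0.154 0 -0.184 0 0 0"

```text
time: 9.02
tool_pos: [0.5409, -0.1699, 0.2581]
tool_rot: [-0.257, 0.617, 0.709, 0.224]
contact_force: [-0.6, 1.0, -3.4]
gripper_width: 0.129
grasp_force: 58.5
```

```bash
python3 - <<'E'
from h import *; from plant import *
s=state(); q=s["tool_rot"]; Rc=R.from_quat([q[1],q[2],q[3],q[0]]); print(s["tool_pos"],s["contact_force"],s["ft_torque"],s["joint_pos"],s["grasp_force"])
f=grab_frame("scene"); cv2.imwrite("pics/s2.png",f["color"][:,:,::-1]); np.savez("scene2.npz",**f)
f=grab_frame("top"); np.savez("top2.npz",**f)
for c in("scene","top"):
  for t in("leaf_mid","socket_low","socket_high","leaf_flange"):
    print(c,t,[(round(float(r["p"]),2),np.round(r["at"],3)) for r in place_of(c,t)[:1]])
E
```

```text
[ 0.54092517 -0.16991473  0.2581461 ] [-0.59417142  0.9663133  -3.39703218] [-0.6455948  -0.16339358 -0.01063125] [-0.66323305  0.16720263  1.55398847  0.49546051  1.91841389 -0.74983377] 58.491767048835754
scene leaf_mid [(0.6, array([ 0.546, -0.182,  0.207]))]
scene socket_low [(0.76, array([ 0.535, -0.114,  0.153]))]
scene socket_high [(0.78, array([ 0.53 , -0.115,  0.243]))]
scene leaf_flange [(0.9, array([ 0.538, -0.244,  0.193]))]
top leaf_mid [(0.76, array([ 0.546, -0.189,  0.211]))]
top socket_low [(0.73, array([ 0.537, -0.112,  0.159]))]
top socket_high [(0.88, array([ 0.537, -0.117,  0.241]))]
top leaf_flange [(0.71, array([ 0.54 , -0.241,  0.192]))]
```

View pics/s2.png

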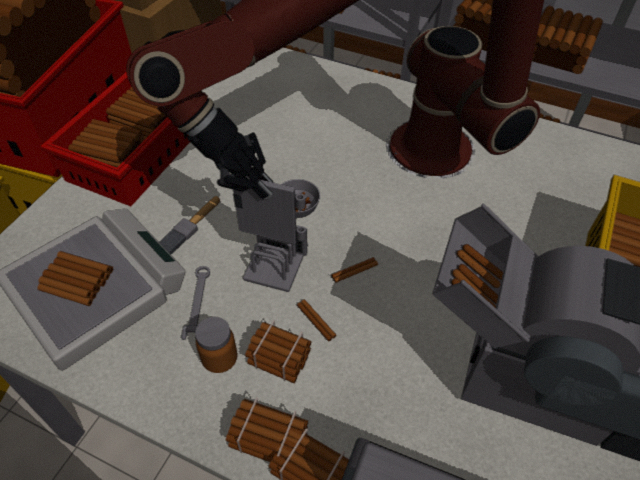

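```bash
python3 go.py 0.505 0.05 0.22 4.3 40;python3 go.py 0.505 0.0 0.26 4.3 40
```

```text
9.53 [ 0.5405 -0.1698  0.2549] F [-0.6  0.1 -3.3] q [-0.66  0.17  1.56  0.5   1.92 -0.75]
row: 0.296 -0.01 0.34 -0.028 -0.001 0.031
9.53 [ 0.5405 -0.1698  0.2549] F [-0.6  0.1 -3.3] q [-0.66  0.17  1.56  0.5   1.92 -0.75]
row: 0.271 -0.024 0.215 -0.028 -0.001 0.031
```

Request:
jog_arm:
  motion: "0 0.06 -0.005 0.045 -0.005 0 0.005;0 0.13 -0.01 0.1 -0.01 0 0.012;0 0.2 -0.018 0.16 -0.02 0 0.02;0 0.25 -0.018 0.24 -0.028 0 0.031;0 0.296 -0.01 0.34 -0.028 0 0.031"

```text
time: 10.15
tool_pos: [0.5053, 0.0507, 0.2211]
tool_rot: [-0.249, 0.639, 0.689, 0.234]
contact_force: [1.1, -0.2, -4.1]
gripper_width: 0.134
grasp_force: 58.6
```

```bash
python3 go.py 0.5029 0.104 0.181 4.3 40
```

```text
10.15 [0.5053 0.0507 0.2211] F [ 1.1 -0.2 -4.1] q [-0.38 -0.11  1.9   0.62  1.68 -0.49]
row: 0.03 0.003 0.13 0.002 0.001 0.001
```

Request:
jog_arm:
  motion: "0 0.006 0.001 0.03 0 0 0;0 0.015 0.002 0.07 0 0 0;0 0.024 0.003 0.1 0 0 0;0 0.03 0.003 0.13 0 0 0;0 0.03 0.003 0.13 0 0 0"

```text
time: 10.78
tool_pos: [0.5024, 0.1035, 0.1799]
tool_rot: [-0.251, 0.639, 0.689, 0.233]
contact_force: [-1.0, -0.7, -3.3]
gripper_width: 0.134
grasp_force: 59.2
```

```bash
python3 go.py 0.4969 0.1842 0.181 4.3 40; python3 - <<'E'
from h import *; from plant import *
for c in("scene","top","wrist"):
  f=grab_frame(c); cv2.imwrite(f"pics/{c}3.png",f["color"][:,:,::-1]); np.savez(c+"3.npz",**f)
  for t in("socket_low","socket_high","pintle_low","pintle_high"):
    print(c,t,[(round(float(r["p"]),2),np.round(r["at"],4)) for r in place_of(c,t)[:2]])
E
```

```text
10.78 [0.5024 0.1035 0.1799] F [-1.  -0.7 -3.3] q [-0.29 -0.09  1.96  0.64  1.57 -0.46]
row: 0.125 0.001 0.102 -0.0 -0.0 0.0
scene socket_low []
scene socket_high [(0.82, array([0.4942, 0.1584, 0.1658]))]
scene pintle_low [(0.62, array([0.5006, 0.1568, 0.0758])), (0.29, array([ 4.551e-01, -2.530e-02,  3.000e-04]))]
scene pintle_high [(0.33, array([0.6128, 0.2538, 0.1149]))]
top socket_low [(0.8, array([0.5014, 0.1595, 0.0826])), (0.7, array([ 0.5082, -0.1849,  0.0013]))]
top socket_high [(0.74, array([0.5035, 0.1564, 0.1613]))]
top pintle_low [(0.86, array([0.4883, 0.2429, 0.0435]))]
top pintle_high [(0.94, array([0.4883, 0.2425, 0.1332]))]
wrist socket_low []
wrist socket_high [(0.74, array([0.4999, 0.1601, 0.1653]))]
wrist pintle_low []
wrist pintle_high []
```

View pics/wrist3.png

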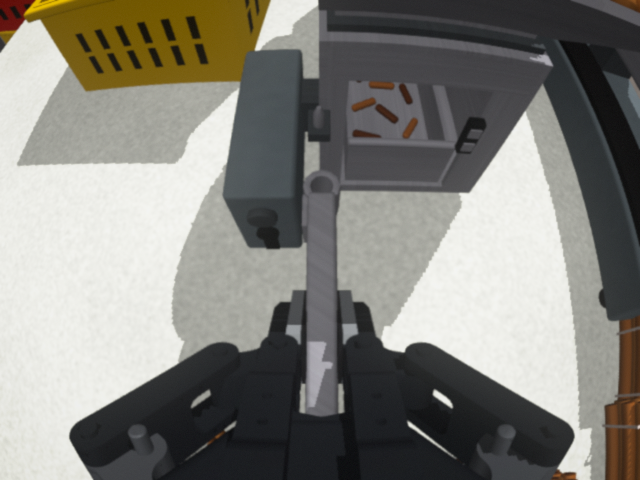

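View pics/top3.png

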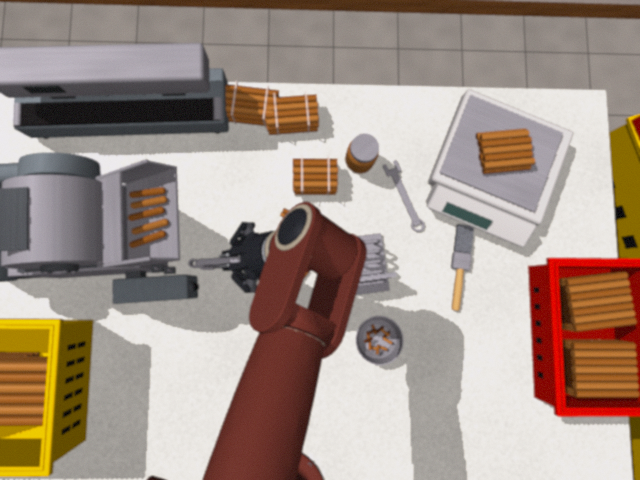

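The wrist view shows the upper socket bore at (321,184) with the upper pintle beyond it at (319,120), and the pan home inside the opening. I project my estimates into this picture.

```bash
cat >> h.py <<'E'
def fproj(f,P):
    T=np.linalg.inv(f["world_from_camera"]); p=np.atleast_2d(P)@T[:3,:3].T+T[:3,3]; K=f["intrinsics"]
    x,y,z=p[:,0],-p[:,1],-p[:,2]; r=np.hypot(x,y); k=np.arctan2(r,z)/r
    return np.c_[K[0,0]*k*x+K[0,2],K[1,1]*k*y+K[1,2]]
E
python3 - <<'E'
from h import *
f=dict(np.load("wrist3.npz")); im=f["color"][:,:,::-1]
x0,y0,w,h,k=270,80,110,130,4.6
c=cv2.resize(im[y0:y0+h,x0:x0+w],None,fx=k,fy=k,interpolation=cv2.INTER_CUBIC)
def mark(P,col):
    for u in fproj(f,P): cv2.drawMarker(c,tuple(int(v) for v in ((u-[x0,y0]+.5)*k)),col,cv2.MARKER_CROSS,14,1)
pin=np.array([.4921,.2413]); hin=np.array([.4976,.1606])
mark([[*pin,.135],[*pin,.153]],(0,0,255)); mark([[*hin,.0743+.09+.025],],(0,255,0))
print(fproj(f,[[*pin,.135],[*pin,.153],[pin[0]+.002,pin[1],.153],[pin[0],pin[1]+.002,.153],[*hin,.1893],[hin[0]+.002,hin[1],.1893],[hin[0],hin[1]+.002,.1893]]).round(1))
cv2.imwrite("pics/crop3.png",np.clip(c.astype(float)*1.5,0,255))
z=f["range_z"]; print(z[112:128:3,310:330:3])
E
```

```text
[[320.6 124. ]
 [320.6 107.3]
 [323.6 107.5]
 [320.8 105.1]
 [319.2 184.2]
 [323.4 184.5]
 [319.5 180.5]]
[[0.25960228 0.24179852 0.23993556 0.23962313 0.24053553 0.25855583
  0.25830108]
 [0.25826085 0.24265033 0.24187219 0.24236304 0.24241999 0.25856116
  0.25743964]
 [0.25799975 0.24491267 0.24382123 0.24248758 0.24411508 0.2577015
  0.25732255]
 [0.25491485 0.24970546 0.24578217 0.24528551 0.24614556 0.25571665
  0.25538722]
 [0.25417936 0.25318125 0.2507458  0.2500122  0.24984764 0.25400814
  0.25548008]
 [0.25320104 0.25448817 0.2521927  0.2525879  0.2536303  0.2531311
  0.2539292 ]][ WARN:0@0.277] global loadsave.cpp:1063 imwrite_ Unsupported depth image for selected encoder is fallbacked to CV_8U.
```

View pics/crop3.png

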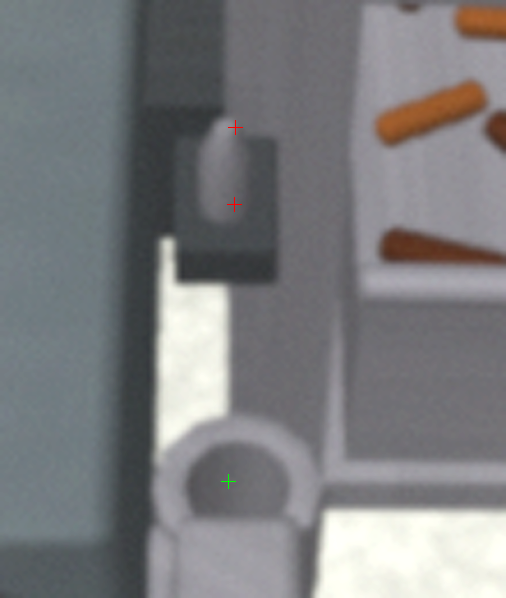

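The crop shows the pintle about 2.4 px left of my projection and the bore about 2.4 px right of it. The along-front offset therefore needs about −2.7 mm in x, and y agrees.

```bash
python3 go.py 0.4942 0.1842 0.181 4.3 40
```

```text
11.53 [0.503  0.103  0.1808] F [-0.3  0.2 -2.5] q [-0.29 -0.09  1.96  0.64  1.57 -0.46]
row: 0.125 -0.005 0.105 0.001 0.0 0.001
```

Request:
jog_arm:
  motion: "0 0.03 -0.001 0.025 0 0 0;0 0.065 -0.002 0.054 0 0 0;0 0.1 -0.004 0.084 0 0 0;0 0.125 -0.005 0.105 0 0 0;0 0.125 -0.005 0.105 0 0 0"

```text
time: 12.15
tool_pos: [0.4938, 0.1853, 0.1807]
tool_rot: [-0.25, 0.638, 0.69, 0.233]
contact_force: [0.3, 0.7, -3.1]
gripper_width: 0.132
grasp_force: 59.2
```

```bash
python3 go.py 0.4942 0.1842 0.181 4.3 40; python3 - <<'E'
from h import *; from plant import *
for c in("wrist","top"):
  f=grab_frame(c); np.savez(c+"4.npz",**f)
  for t in("socket_high","pintle_high","pintle_low"): print(c,t,[(round(float(r["p"]),2),np.round(r["at"],4)) for r in place_of(c,t)[:1]])
a=np.load("wrist4.npz")["color"][:,:,::-1][80:210,260:380]; b=np.load("top4.npz")["color"][:,:,::-1][230:310,100:240]
a=cv2.resize(a,(480,520),interpolation=cv2.INTER_CUBIC)
cv2.imwrite("pics/c4.png",cv2.convertScaleAbs(a,alpha=1.6))
f=dict(np.load("wrist4.npz")); s=state(); t=s["tool_pos"]
print(fproj(f,[[t[0]-.0048+.0011,t[1]+.0571,t[2]-.1056+.115],[.4905,.2413,.153],[.4905,.2413,.135]]))
E
```

```text
12.15 [0.4938 0.1853 0.1807] F [ 0.3  0.7 -3.1] q [-0.13 -0.13  1.99  0.68  1.48 -0.35]
row: -0.001 0.001 -0.002 0.0 0.0 0.002
wrist socket_high [(0.57, array([0.492 , 0.2409, 0.1626]))]
wrist pintle_high []
wrist pintle_low []
top socket_high [(0.58, array([0.4951, 0.2379, 0.1625]))]
top pintle_high [(0.6, array([0.4892, 0.2424, 0.1332]))]
top pintle_low [(0.64, array([0.4901, 0.243 , 0.0417]))]
[[324.72991361 187.46098898]
 [323.45182961 219.65214268]
 [323.24389566 232.07881638]]
```

View pics/c4.png

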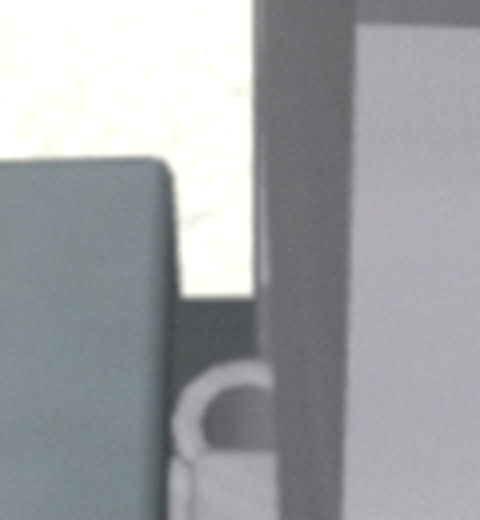

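The crop shows the socket at about (62,105) of the crop; the pintle is hidden beneath it and the chute edge stands to the right. I lower gently and watch the force.

Request:
jog_arm:
  motion: "0 -0.005 0.001 0.004 0 0 0;0 -0.01 0.001 0.009 0 0 0;0 -0.015 0.001 0.015 0 0 0;0 -0.019 0.001 0.02 0 0 0;0 -0.022 0.001 0.023 0 0 0"

```text
time: 13.18
tool_pos: [0.4949, 0.1832, 0.1646]
tool_rot: [-0.25, 0.639, 0.689, 0.233]
contact_force: [-0.3, -0.3, -2.9]
gripper_width: 0.131
grasp_force: 59.2
```

Request:
jog_arm:
  motion: "0 -0.002 -0.001 0.003 0 0 0;0 -0.004 -0.001 0.005 0 0 0;0 -0.006 -0.001 0.007 0 0 0;0 -0.008 -0.001 0.009 0 0 0;0 -0.008 -0.001 0.009 0 0 0"

```text
time: 13.8
tool_pos: [0.4947, 0.1831, 0.159]
tool_rot: [-0.25, 0.639, 0.689, 0.234]
contact_force: [0.3, 2.5, -3.0]
gripper_width: 0.127
grasp_force: 59.1
```

Request:
jog_arm:
  motion: "0 0 0 0.003 0 0 0;0 -0.002 0 0.006 0 0 0;0 -0.003 0 0.008 0 0 0;0 -0.005 0 0.009 0 0 0;0 -0.005 0 0.009 0 0 0"

```text
time: 14.42
tool_pos: [0.4944, 0.1839, 0.1537]
tool_rot: [-0.25, 0.639, 0.689, 0.233]
contact_force: [0.9, -0.5, -2.8]
gripper_width: 0.131
grasp_force: 59.1
```

Request:
jog_arm:
  motion: "0 -0.001 0 0.002 0 0 0;0 -0.003 0 0.003 0 0 0;0 -0.004 0 0.005 0 0 0;0 -0.005 0 0.006 0 0 0;0 -0.005 0 0.006 0 0 0"

```text
time: 15.05
tool_pos: [0.4946, 0.184, 0.1504]
tool_rot: [-0.25, 0.639, 0.689, 0.233]
contact_force: [-1.0, -0.7, -0.3]
gripper_width: 0.133
grasp_force: 59.6
```

Request:
jog_arm:
  motion: "0 -0.001 0 0.001 0 0 0;0 -0.002 0 0.002 0 0 0;0 -0.003 0 0.003 0 0 0;0 -0.003 0 0.004 0 0 0;0 -0.003 0 0.004 0 0 0"

```text
time: 15.68
tool_pos: [0.4951, 0.184, 0.1501]
tool_rot: [-0.25, 0.638, 0.69, 0.234]
contact_force: [-5.2, -6.3, 10.5]
gripper_width: 0.138
grasp_force: 61.2
```

```bash
python3 - <<'E'
from h import *; from plant import *
print(np.round(state()["contact_force"],1))
for c in("scene","top"):
  f=grab_frame(c); np.savez(c+"5.npz",**f)
  for t in("socket_low","socket_high","leaf_mid","leaf_flange"): print(c,t,[(round(float(r["p"]),2),np.round(r["at"],4)) for r in place_of(c,t)[:1]])
  p=cloud(f); d=p[(abs(p[:,0]-.488)<.03)&(p[:,1]>.215)&(p[:,1]<.232)&(p[:,2]>.15)&(p[:,2]<.2)]; print(len(d),np.percentile(d[:,2],[10,50,90]) if len(d) else 0)
E
```

```text
[-5.2 -6.3 10.5]
scene socket_low []
scene socket_high []
scene leaf_mid [(0.66, array([0.4969, 0.1685, 0.1009]))]
scene leaf_flange [(0.91, array([0.4874, 0.111 , 0.0833]))]
0 0
top socket_low [(0.94, array([0.4896, 0.2421, 0.0477]))]
top socket_high [(0.56, array([0.4927, 0.2385, 0.1315]))]
top leaf_mid [(0.15, array([ 0.7078, -0.0747,  0.0009]))]
top leaf_flange []
60 [0.15852088 0.17430154 0.17671932]
```

Request:
jog_arm:
  motion: "40 0 0 0 0 0 0;40 0 0 0 0 0 0;40 0 0 0 0 0 0;40 0 0 0 0 0 0;40 0 0 0 0 0 0"

```text
time: 16.8
tool_pos: [0.4944, 0.1842, 0.1473]
tool_rot: [-0.25, 0.639, 0.689, 0.233]
contact_force: [-0.3, -0.1, 0.4]
gripper_width: 0.403
grasp_force: 0.0
```

Request:
jog_arm:
  motion: "40 0 0 -0.03 0 0 0;40 0 0 -0.08 0 0 0;40 0 0 -0.13 0 0 0;40 0 0 -0.18 0 0 0;40 0 0 -0.18 0 0 0"

```text
time: 17.42
tool_pos: [0.5003, 0.1251, 0.2189]
tool_rot: [-0.248, 0.639, 0.689, 0.235]
contact_force: [-0.5, 0.7, 0.1]
gripper_width: 0.397
grasp_force: 0.0
```

```bash
python3 - <<'E'
from h import *; from plant import *
s=state(); print(s["time"],np.round(s["tool_pos"],3),np.round(s["contact_force"],1),s["gripper_width"])
for c in("scene","top"):
  f=grab_frame(c); np.savez(c+"6.npz",**f); cv2.imwrite(f"pics/{c}6.png",f["color"][:,:,::-1])
  for t in("socket_low","socket_high","leaf_mid","leaf_flange"): print(c,t,[(round(float(r["p"]),2),np.round(r["at"],4)) for r in place_of(c,t)[:1]])
  p=cloud(f); d=p[(abs(p[:,0]-.495)<.02)&(p[:,1]>.11)&(p[:,1]<.232)&(p[:,2]>.165)&(p[:,2]<.185)]
  if len(d)>10: print(len(d),np.median(d[:,2]),cv2.minAreaRect((d[:,:2]*1000).astype(np.float32)))
E
```

```text
17.425 [0.5   0.125 0.219] [-0.5  0.7  0.1] 0.39720104711198695
scene socket_low []
scene socket_high [(0.2, array([ 0.5675,  0.2627, -0.0009]))]
scene leaf_mid [(0.63, array([0.4971, 0.1686, 0.0996]))]
scene leaf_flange [(0.77, array([0.4864, 0.108 , 0.0801]))]
157 0.17115495858845997 ((499.6241149902344, 130.54966735839844), (14.899582862854004, 40.97589874267578), 6.83268404006958)
top socket_low [(0.72, array([0.4891, 0.2432, 0.0488]))]
top socket_high [(0.81, array([0.4931, 0.24  , 0.1284]))]
top leaf_mid [(0.83, array([0.4971, 0.1674, 0.0992]))]
top leaf_flange [(0.57, array([0.4864, 0.1141, 0.0779]))]
396 0.17294472165609343 ((497.5675964355469, 169.30909729003906), (12.255064010620117, 118.96788024902344), 4.574800491333008)
```

View pics/scene6.png

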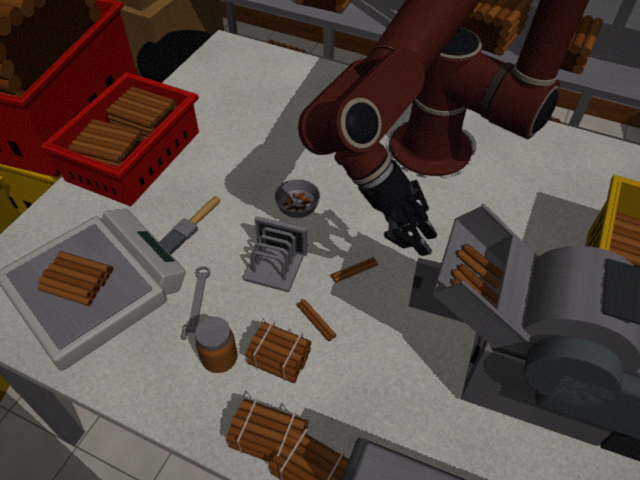

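The door hangs at yaw 4.6° with its panel at z 0.099, and the other things in the scene view are unchanged. Next I move the shut fingers to the robot side of the door.

```bash
python3 go.py 0.458 0.075 0.22 4.3 40;python3 go.py 0.458 0.152 0.128 4.3 40|tail -1
```

```text
17.93 [0.4984 0.1267 0.2159] F [-0.3  0.1 -1. ] q [-0.25 -0.15  1.95  0.66  1.6  -0.39]
row: -0.069 -0.088 -0.069 0.0 -0.0 0.001
row: -0.07 -0.077 0.171 0.0 -0.0 0.001
```

Request:
jog_arm:
  motion: "0 -0.03 -0.04 -0.05 0 0 0;0 -0.069 -0.088 -0.069 0 0 0;0 -0.069 -0.088 -0.069 0 0 0;0 -0.07 -0.085 0 0 0 0;0 -0.07 -0.082 0.08 0 0 0"

```text
time: 18.55
tool_pos: [0.4591, 0.1229, 0.1633]
tool_rot: [-0.249, 0.639, 0.689, 0.234]
contact_force: [0.8, 0.1, -0.5]
gripper_width: 0.001
grasp_force: 0.0
```

```bash
python3 go.py 0.458 0.152 0.128 4.3 40
```

```text
18.55 [0.4591 0.1229 0.1633] F [ 0.8  0.1 -0.5] q [-0.28 -0.19  2.08  0.65  1.54 -0.47]
row: -0.001 0.002 0.092 0.003 0.0 0.001
```

```bash
for p in "0.458 0.152 0.128" "0.4786 0.150 0.127" "0.497 0.150 0.126"  "0.516 0.152 0.125"; do python3 go.py $p |tail -1; done
```

```text
row: -0.001 0.002 0.092 0.0 0.0 0.0
row: -0.007 0.043 0.089 0.0 0.0 0.0
row: -0.011 0.079 0.089 0.0 0.0 0.0
row: -0.011 0.117 0.091 0.0 0.0 0.0
```

Request:
jog_arm:
  motion: "0 0 0.002 0.05 0 0 0;0 -0.001 0.002 0.092 0 0 0;0 -0.007 0.03 0.089 0 0 0;0 -0.008 0.05 0.089 0 0 0;0 -0.01 0.07 0.089 0 0 0"

```text
time: 19.18
tool_pos: [0.492, 0.1499, 0.1263]
tool_rot: [-0.25, 0.639, 0.689, 0.233]
contact_force: [-0.4, 0.6, -0.5]
gripper_width: 0.003
grasp_force: 0.0
```

```bash
for p in "0.505 0.150 0.126"  "0.516 0.152 0.125" "0.532 0.159 0.122" "0.545 0.1665 0.12" "0.557 0.178 0.118"  "0.568 0.192 0.116"; do python3 go.py $p |tail -1; done; python3 - <<'E'
from h import *; from plant import *
f=grab_frame("wrist"); cv2.imwrite("pics/w7.png",f["color"][:,:,::-1]); print(state()["contact_force"],state()["tool_pos"])
E
```

```text
row: -0.002 0.026 -0.001 0.0 0.0 0.0
row: -0.001 0.048 0.002 0.0 0.0 0.0
row: 0.004 0.081 0.015 0.0 0.0 0.0
row: 0.011 0.108 0.026 0.0 0.0 0.0
row: 0.025 0.134 0.043 0.0 0.0 0.0
row: 0.042 0.158 0.063 0.0 0.0 0.0
[-0.27235406 -0.31267462  0.6452989 ] [0.49302131 0.14958864 0.12644887]
```

View pics/w7.png

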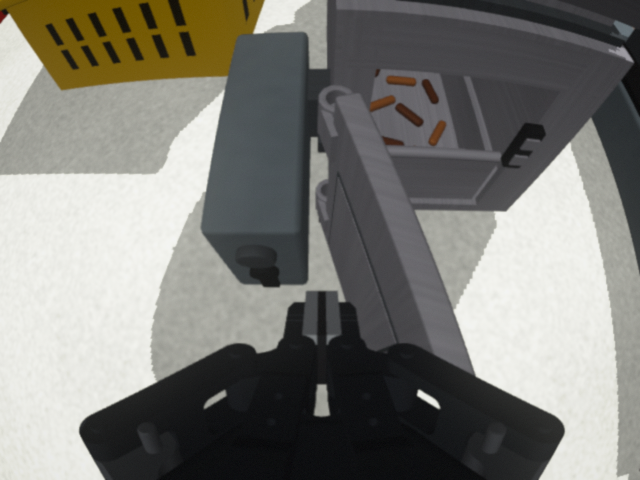

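The wrist view shows the door already swinging in, its panel running from (335,95) to (440,370), with the shut fingers at (322,310) on its outer side. I continue along the arc.

Request:
jog_arm:
  motion: "0 -0.002 0.025 0 0 0 0;0 -0.001 0.048 0.002 0 0 0;0 0.004 0.08 0.015 0 0 0;0 0.011 0.107 0.026 0 0 0;0 0.025 0.134 0.043 0 0 0"

```text
time: 19.85
tool_pos: [0.5571, 0.1783, 0.1175]
tool_rot: [-0.25, 0.639, 0.689, 0.233]
contact_force: [0.0, -0.6, 1.1]
gripper_width: 0.002
grasp_force: 0.2
```

```bash
for p in "0.563 0.184 0.117"  "0.568 0.192 0.116" "0.574 0.204 0.115" "0.578 0.213 0.115" "0.580 0.220 0.115" "0.581 0.232 0.115"; do python3 go.py $p |tail -1; done; python3 - <<'E'
from h import *; from plant import *
print(state()["contact_force"],state()["tool_pos"])
for c in("wrist","scene"): 
  grab_frame(c)
  for t in ("leaf_flange","leaf_mid"):print(t,[(round(float(r["p"]),2),np.round(r["at"],4)) for r in place_of(c,t)[:1]])
E
```

```text
row: 0.007 0.013 0.007 0.0 0.0 0.0
row: 0.018 0.024 0.019 0.0 0.0 0.0
row: 0.034 0.038 0.035 0.0 0.0 0.0
row: 0.047 0.047 0.046 0.0 0.0 0.0
row: 0.058 0.052 0.055 0.0 0.0 0.0
row: 0.076 0.056 0.07 0.0 0.0 0.0
[ 0.00902651 -0.59585424  1.0705593 ] [0.55709246 0.1783469  0.11749434]
leaf_flange []
leaf_mid [(0.78, array([0.55  , 0.2004, 0.1026]))]
leaf_flange [(0.92, array([0.5967, 0.1637, 0.0802]))]
leaf_mid [(0.57, array([0.5571, 0.2055, 0.1003]))]
```

Request:
jog_arm:
  motion: "0 0.007 0.013 0.007 0 0 0;0 0.018 0.024 0.018 0 0 0;0 0.034 0.036 0.032 0 0 0;0 0.047 0.044 0.044 0 0 0;0 0.058 0.048 0.053 0 0 0"

```text
time: 20.78
tool_pos: [0.5773, 0.2197, 0.1159]
tool_rot: [-0.25, 0.639, 0.689, 0.233]
contact_force: [-0.2, -0.0, 0.0]
gripper_width: 0.002
grasp_force: 0.2
```

```bash
for p in "0.581 0.232 0.115" "0.581 0.24 0.115"; do python3 go.py $p ; done; python3 - <<'E'
from h import *; from plant import *
print(state()["contact_force"],state()["tool_pos"])
for c in("wrist","scene"): 
  grab_frame(c)
  for t in ("leaf_flange","leaf_mid"):print(t,[(round(float(r["p"]),2),np.round(r["at"],4)) for r in place_of(c,t)[:1]])
E
```

```text
20.77 [0.5773 0.2197 0.1159] F [-0.2 -0.   0. ] q [-0.06  0.15  1.83  0.71  1.34 -0.37]
row: 0.017 0.009 0.017 0.0 0.0 0.0
20.77 [0.5773 0.2197 0.1159] F [-0.2 -0.   0. ] q [-0.06  0.15  1.83  0.71  1.34 -0.37]
row: 0.029 0.011 0.027 0.0 0.0 0.0
[-0.22569105 -0.04032323  0.03902277] [0.5772623  0.2196987  0.11590064]
leaf_flange [(0.69, array([0.6138, 0.2132, 0.0784]))]
leaf_mid []
leaf_flange [(0.86, array([0.6163, 0.2148, 0.0844]))]
leaf_mid [(0.93, array([0.5644, 0.2327, 0.1018]))]
```

Nearly shut, so I make the final gentle push until the stop answers.

Request:
jog_arm:
  motion: "0 0.004 0.003 0.003 0 0 0;0 0.008 0.005 0.007 0 0 0;0 0.012 0.006 0.01 0 0 0;0 0.015 0.007 0.013 0 0 0;0 0.018 0.007 0.015 0 0 0"

```text
time: 21.7
tool_pos: [0.5798, 0.231, 0.1161]
tool_rot: [-0.25, 0.639, 0.689, 0.233]
contact_force: [0.2, -0.7, -0.1]
gripper_width: 0.002
grasp_force: 0.1
```

Request:
jog_arm:
  motion: "0 0.003 0 0.002 0 0 0;0 0.005 0 0.004 0 0 0;0 0.008 0 0.006 0 0 0;0 0.01 0 0.008 0 0 0;0 0.011 0 0.009 0 0 0"

```text
time: 22.32
tool_pos: [0.5795, 0.2355, 0.116]
tool_rot: [-0.248, 0.639, 0.69, 0.232]
contact_force: [-3.0, -15.3, 5.4]
gripper_width: 0.0
grasp_force: 7.4
```

Request:
jog_arm:
  motion: "0 -0.02 0 -0.017 0 0 0;0 -0.06 0 -0.05 0 0 0;0 -0.1 0 -0.084 0 0 0;0 -0.12 0 -0.16 0 0 0;0 -0.13 0 -0.25 0 0 0"

```text
time: 22.95
tool_pos: [0.588, 0.1074, 0.1696]
tool_rot: [-0.251, 0.639, 0.689, 0.233]
contact_force: [-0.1, 0.3, 0.8]
gripper_width: -0.002
grasp_force: 0.0
```

Request:
jog_arm:
  motion: "0 0 0 -0.1 0 0 0;0 0 0 -0.15 0 0 0;0 0 0 -0.15 0 0 0;0 0 0 -0.15 0 0 0;0 0 0 -0.15 0 0 0"

```text
time: 23.58
tool_pos: [0.5914, 0.0611, 0.2258]
tool_rot: [-0.252, 0.639, 0.689, 0.233]
contact_force: [-0.1, 0.2, 0.0]
gripper_width: -0.001
grasp_force: 0.0
```

```bash
python3 - <<'E'
from h import *; from plant import *
s=state(); print(s["contact_force"],s["tool_pos"])
d=np.radians(4.3); X=np.array([-np.sin(d),np.cos(d)]); Y=np.array([-np.cos(d),-np.sin(d)])
for c in("wrist","scene","top"): 
  f=grab_frame(c); cv2.imwrite(f"pics/{c}9.png",f["color"][:,:,::-1])
  for t in ("leaf_flange","leaf_mid","socket_low","sieve_mid"):
    for r in place_of(c,t)[:1]:
      v=np.array(r["at"]); w=v[:2]-[.5708,.2613]; print(c,t,round(float(r["p"]),2),np.round(v,4),"mill",np.round([w@X,w@Y],4))
E
```

```text
[-0.06073094  0.24368194  0.02855378] [0.59141448 0.06108411 0.22583492]
wrist leaf_flange 0.83 [0.6171 0.2368 0.0781] mill [-0.0279 -0.0443]
wrist leaf_mid 0.73 [0.5611 0.2454 0.1017] mill [-0.0151  0.0109]
wrist socket_low 0.83 [0.4905 0.2461 0.0429] mill [-0.0091  0.0812]
wrist sieve_mid 0.53 [0.6158 0.236  0.0802] mill [-0.0286 -0.043 ]
scene leaf_flange 0.55 [0.618  0.2337 0.0814] mill [-0.0311 -0.045 ]
scene leaf_mid 0.76 [0.5616 0.2449 0.0998] mill [-0.0157  0.0104]
scene socket_low 0.8 [0.4908 0.2391 0.045 ] mill [-0.0161  0.0814]
scene sieve_mid 0.85 [ 0.4762 -0.1937  0.0531] mill [-0.4466  0.1284]
top socket_low 0.47 [0.4911 0.2406 0.05  ] mill [-0.0147  0.081 ]
top sieve_mid 0.57 [ 0.4773 -0.1887  0.0514] mill [-0.4417  0.127 ]
```

View pics/wrist9.png

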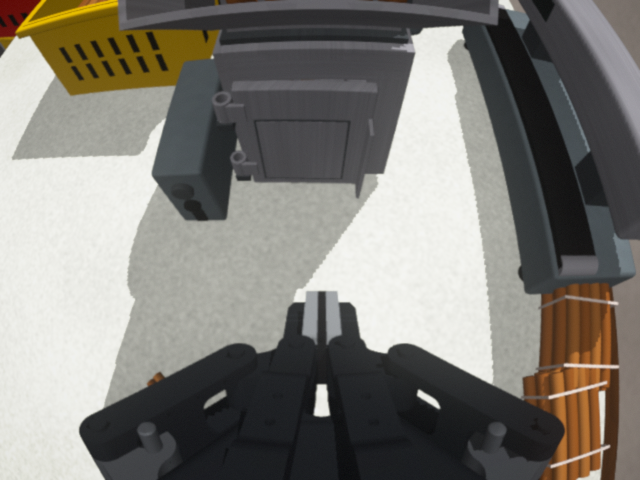

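The wrist view shows the door flush on the front at (305,135), with both sockets on their pintles at (222,105) and (240,160). The hand is clear of everything.

```bash
python3 -c "
from plant import *
print(job_done())"
```

```text
the job is handed in; nothing more can be done
None
```

The pan is pushed home, the door hangs fully down on both pintles and is shut against its stop, and the job was handed in at about 24 s of the 61 s; `job_done()` returned no verdict.

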